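Box the dry cups rim to rim in the ware tray for the kiln

TASK

Load the ware tray for the kiln: put the four plain round cups in it as two pairs boxed rim to rim, each mouth-up cup standing with its foot down in the setter recess that fits it (larger cup in the wider recess, smaller in the narrower) and the mouth-down cup of the same size set centred on top of it, rim on rim. The raw clay is brittle, so lower every cup gently onto its place instead of dropping it, and leave the spouted cup and the handled cup where they are.

Things in the scene. Friction and masses are not known exactly. Their poses are not given: they have to be found in the camera images.
- big_base: The larger plain round cup standing MOUTH-UP, dry unfired red clay, no handle or spout: 64 mm outside diameter with a straight upright side (from 21 mm above its foot to the rim), 58 mm tall, wall 6.5 mm, foot 50 mm across. Origin at the centre of its foot underside, z up.
- big_top: The larger plain round cup lying MOUTH-DOWN on its rim, same clay and same rim as the larger mouth-up cup: 64 mm outside diameter with a straight upright side (from 21 mm above its foot to the rim), 58 mm tall, wall 6.5 mm, foot 50 mm across. Origin at the centre of its rim plane (its underside as it lies), z up towards its foot.
- small_base: The smaller plain round cup standing MOUTH-UP, same clay, no handle: 52 mm outside diameter with a straight upright side (from 21 mm above its foot to the rim), 48 mm tall, wall 6.5 mm, foot 36 mm across. Origin at the centre of its foot underside, z up.
- small_top: The smaller plain round cup lying MOUTH-DOWN on its rim, same clay and same rim as the smaller mouth-up cup: 52 mm outside diameter with a straight upright side (from 21 mm above its foot to the rim), 48 mm tall, wall 6.5 mm, foot 36 mm across. Origin at the centre of its rim plane (its underside as it lies), z up towards its foot.
- pourer: Look-alike that does not belong: a cup of the larger size and the same clay, MOUTH-DOWN, but with a pinched pouring spout that sticks out 13 mm from one side at the rim (on its -x side, low down as it lies). Origin at the centre of its rim plane. 58 mm tall.
- handled_cup: Look-alike that does not belong: a cup of the smaller size and the same clay, MOUTH-UP, but with a loop handle that sticks out 23 mm on its -x side. Origin at the centre of its foot underside. 48 mm tall.
- drying_board: Plain plywood board (fixed), 240 mm along its x, 420 mm along its y, 12 mm thick on two timber bearers, its top 68 mm above the bench; all six cups start on it, in any order. Origin at the centre of its underside.
- ware_tray: Shallow wooden tray, fixed to the bench, 164 mm along its x, 276 mm along its y (dark wire handles stick out another 19 mm at both y ends), rim 20 mm above the bench, walls 9 mm, inner floor 8 mm above its underside. Origin at the centre of its underside. Two round setters stand in it side by side along its y, about 120 mm apart, in either order.
- wide_setter: Round buff fireclay disc in the tray (fixed), 89 mm across, 9 mm high, with the WIDER round recess: 62 mm across, 4 mm deep. The recess floor is 5 mm above its origin, which is the centre of its underside (on the tray's floor). It takes the foot of the larger cup.
- narrow_setter: Round buff fireclay disc in the tray (fixed), 89 mm across, 9 mm high, with the NARROWER round recess: 48 mm across, 4 mm deep, too small for the larger cup's foot. The recess floor is 5 mm above its origin, which is the centre of its underside (on the tray's floor). It takes the foot of the smaller cup.
Mind the look-alikes: they are no part of the job. Leave any blue look-alike of the big_top alone. What is shaped like the small_top but white or yellow is not meant.

How it is judged:
At the end, for the whole second after the job is handed in: Each mouth-up cup stands on its setter's recess floor, within 8 mm of the centre; the mouth-down cup of its size stands on it rim on rim, centred within 6 mm; tilts under 0.08 rad, at rest, released. The spouted and handled cups are within 20 mm of their start, not tipped (horizontal distance between big_base and wide_setter below 0.008 m and z of big_base in the frame of wide_setter between 0.003 and 0.008 m and angle between each of big_base, big_top, small_base, small_top's own z axis and vertical below 0.08 rad and horizontal distance between big_top and big_base below 0.006 m and z of big_top in the frame of big_base between 0.054 and 0.062 m and linear speed of each of big_base, big_top, small_base, small_top below 0.02 m/s and horizontal distance between small_base and narrow_setter below 0.008 m and z of small_base in the frame of narrow_setter between 0.003 and 0.008 m and horizontal distance between small_top and small_base below 0.006 m and z of small_top in the frame of small_base between 0.044 and 0.052 m and distance of each of pourer, handled_cup from where it was at the start of the episode below 0.02 m and angle between each of pourer, handled_cup's own z axis and vertical below 0.1 rad); the robot touches nothing.
It fails at once if a cup is dropped onto its place or comes down on it hard (faster than 0.3 m/s in the last 8 mm) ((horizontal distance between big_base and wide_setter below 0.02 m and z of big_base in the frame of wide_setter below 0.013 m and linear speed of big_base above 0.3 m/s) or (horizontal distance between small_base and narrow_setter below 0.02 m and z of small_base in the frame of narrow_setter below 0.013 m and linear speed of small_base above 0.3 m/s) or (horizontal distance between big_top and big_base below 0.02 m and z of big_top in the frame of big_base below 0.066 m and linear speed of big_top above 0.3 m/s) or (horizontal distance between small_top and small_base below 0.02 m and z of small_top in the frame of small_base below 0.056 m and linear speed of small_top above 0.3 m/s)).
It fails at once if an upper cup is pressed hard onto the one below (contact force between big_top and big_base above 80 N or contact force between small_top and small_base above 80 N).
It also fails if it takes over 104 s, if anything falls off the work surface, if the arm or the gripper's body presses on something with over 40 N, if the wrist force passes 120 N, or if a joint passes its speed limit or range.

ROBOT

A 6-joint arm with a two-finger parallel gripper is mounted at the origin on the work surface; the furniture and walls round the work are solid. World frame = base frame: x ahead of the robot, y to its left, z up, the work surface at z = 0. Lengths are in m, angles in rad, forces in N, time in s.
With the tool pointing down it reaches from about 0.25 to 0.725 m from the base axis. Payload 4 kg.
Tool frame: the origin (TCP) lies midway between the tips of the shut fingers; the grasp point (between the pads) lies grip_point_offset behind it (grip_point_offset is the distance from the TCP to the grasp point, in m); z points along the fingers, y is the line along which they close (so a half turn about z gives the same grasp; the last joint's range is limited). The gripper opens to 85 mm and grips with 20 to 120 N. Pads are 22 mm wide; open, the fingers measure 114 mm over their backs; the gripper's body (76 mm by 85 mm) begins 54 mm behind the grasp point. The pads swing forward as they close: fully open they stand 13 mm farther back than shut.
Start: joints at [0, 0.241, 0.005, 1.335, 0, 1.571], TCP at [0.5, -0, 0.231] pointing down, gripper open.
Joint ranges: [-2.72, 2.72], [-1.05, 1.87], [-1.09, 1.28], [-1.99, 2.15], [-1.42, 1.44], [-3.14, 3.14]. Speed limits (rad/s): [2.79, 2.79, 3.14, 3.14, 3.14, 3.14].

INTERFACE

Orientations are given as a unit quaternion [x, y, z, w].
In Python, from workcell import * gives the robot as it stands. The module is installed in compiled form; this text tells all that it offers.
- The arm moves only by the tool arm_command, never from a script. Its arguments are lists of equal length, an entry for each row: "slide": the shift along the tool's x, y, z in cm, a list of three; "spin": the turn about the tool's z in degrees. A call has exactly 5 rows; each row is the pose to reach, as a shift and turn from the pose commanded when the call began, along the tool's axes at that moment; what a row does not reach only later rows make up. A row lasts 1/8 s, in which the tool goes at most 62.5 mm and 10.7 degrees, less where a joint would pass 70% of its speed; a pose out of reach is approached as far as the arm can. A call with a gripper value outside its range is refused whole. "jaw" is the finger opening in cm, from 0 to 8.54, set as the call begins (left out, the last holds). The fingers move at their own pace and stop on an object; the grip force is fixed at half the most. Time passes only in rows, so rows that repeat a pose let the fingers close, or fill a call up. It gives the time, the measured TCP pose, the force, the opening and the grip force at its end, in the units of the state.
- get_obs(): the state, without advancing time (a new reading comes with each control period).
- camera(name): name is "scene" or "side" or "wrist"; returns a dict with "pixels" (384x512x3 uint8, red, green, blue), "range_z" (384x512 float32, m along the optical axis (not along the pixel's ray), 0 where there is no reading), "intrinsics" (3x3 intrinsics, pixels), "rvec" (rotation vector, rad) and "tvec" (3), from world to camera coordinates, as OpenCV has them. Camera axes: x right, y down, z forward; pixel columns grow to the right and rows downward; lengths in m; the calibration is good to about 2 mm. A picture is of the moment at which its call begins.
- job_done(): hands the job in; it is judged then, once.
Trained networks look in a picture, given as the dict that the camera call returned (one of the last four; its "shot" number tells which), for a name from the list of things; names that differ only in an ending like _2 or _b are one class to them, and where a whole thing is asked for, a point or a joint stands for the part that bears it (a point fixed in the world has none). Each returns a list of dicts, best first, with "confidence" (0 to 1); they miss things now and then, are a little off and sometimes report something else, mostly with a low value. They report only what shows in the picture. A call takes as long as a camera call. They do not tell look-alikes from the thing itself.
- recognise(picture, thing): "centre" ([column, row] in pixels, amid what is visible of it).
- landmark_of(picture, thing): "centre" ([column, row] in pixels: a listed point, or the origin of a listed thing).
The state is a dict: "clock": time; "joint_pos": joint angles; "joint_vel": joint speeds; "tau": joint torques, N m; "eef_pos": TCP position; "tool_rot": TCP orientation; "ft_force": force on the tool from outside, world axes, zero at the start; "ft_torque": the same for the moment, N m; "grip_width": finger opening in m; "grasp_force": force on a finger pad.
Only numpy, scipy, OpenCV 4.12 (cv2) and the standard library are available. Lean on these libraries where they do the work, as an engineer would, in place of code of your own. Each camera call takes 0.05 s, during which the arm holds its last target. There are 200 camera calls.

## Working session

There is one attempt and no reset: what is moved stays moved. The work goes in short steps, Python scripts to look and compute and a tool call to move; the robot and the scene stay as the last step left them, time stands still between calls to the robot, and variables do not carry over. Pictures are saved under pics/ and viewed, at most 14 in all, crops included, and the job is handed in when it is done.

Besides the shell and the picture viewer there is one more tool, called after "Emit:" by a JSON object that holds its "name" and its "arguments". arm_command: Moves the arm, as the interface text tells. Its arguments: {"type":"object","properties":{"slide":{"type":"array","items":{"type":"array","items":{"type":"number"}}},"spin":{"type":"array","items":{"type":"number"}},"jaw":{"type":"number"}},"required":["slide","spin"]}

```bash
mkdir -p pics; cat > h.py <<'E'
from workcell import *
import numpy as np, cv2
def snap(n,f=None):
    c=camera(n)
    if f: cv2.imwrite('pics/'+f,c['pixels'][:,:,::-1])
    return c
def RT(c):
    return cv2.Rodrigues(np.array(c['rvec'],float))[0],np.array(c['tvec'],float).ravel()
def cloud(c):
    z=c['range_z'].astype(float);K=c['intrinsics'];v,u=np.mgrid[:z.shape[0],:z.shape[1]]
    p=np.stack([(u-K[0,2])/K[0,0]*z,(v-K[1,2])/K[1,1]*z,z],-1)
    R,t=RT(c);w=(p-t)@R;w[z<=0]=np.nan
    return w
def proj(c,p):
    R,t=RT(c);q=np.asarray(p,float)@R.T+t;q=q@np.array(c['intrinsics']).T
    return q[...,:2]/q[...,2:]
E
python3 - <<'E'
from h import *
o=get_obs();print({k:np.round(v,3) if not isinstance(v,dict) else v for k,v in o.items()})
try: print(grip_point_offset)
except Exception as e: print(e)
for n in ['scene','side','wrist']:
    c=snap(n,n+'0.png');w=cloud(c)
    R,t=RT(c);print(n,'cam at',np.round(-R.T@t,3),np.round(R[2],2))
    for th in ['big_base','big_top','small_base','small_top','pourer','handled_cup','wide_setter','narrow_setter','ware_tray','drying_board']:
        for r in recognise(c,th)[:4]:
            u,v=np.round(r['centre']).astype(int);print(th,(u,v),round(r['confidence'],2),np.round(w[min(max(v,0),383),min(max(u,0),511)],3))
E
```

```text
{'clock': np.float64(0.0), 'joint_pos': array([-0.   ,  0.241,  0.004,  1.335,  0.   ,  1.571]), 'joint_vel': array([-0.001, -0.   , -0.001,  0.001, -0.002,  0.001]), 'tau': array([ 1.0000e-03, -3.7232e+01,  2.5241e+01,  1.7000e-02,  0.0000e+00,
        0.0000e+00]), 'eef_pos': array([ 0.499, -0.   ,  0.23 ]), 'tool_rot': array([ 0.707,  0.707, -0.001, -0.001]), 'ft_force': array([-0.587,  0.373, -0.076]), 'ft_torque': array([-0.005,  0.004, -0.006]), 'grasp_force': np.float64(0.0), 'grip_width': np.float64(0.085)}
0.0187
scene cam at [-0.321  0.792  1.03 ] [ 0.53 -0.58 -0.62]
big_base (np.int64(268), np.int64(156)) 0.47 [ 0.599 -0.279  0.108]
big_top (np.int64(146), np.int64(234)) 0.61 [0.672 0.367 0.04 ]
big_top (np.int64(240), np.int64(186)) 0.5 [ 0.528 -0.017  0.121]
small_base (np.int64(277), np.int64(175)) 0.69 [ 0.463 -0.181  0.116]
small_base (np.int64(242), np.int64(186)) 0.31 [ 0.528 -0.029  0.114]
small_top (np.int64(202), np.int64(258)) 0.56 [0.433 0.292 0.014]
small_top (np.int64(296), np.int64(143)) 0.41 [ 0.634 -0.549  0.04 ]
pourer (np.int64(264), np.int64(193)) 0.55 
[... 1006 characters left out ...]
3)) 0.59 [0.524 0.371 0.018]
narrow_setter (np.int64(160), np.int64(170)) 0.8 [0.449 0.3   0.017]
ware_tray (np.int64(157), np.int64(163)) 0.78 [0.484 0.347 0.004]
drying_board (np.int64(289), np.int64(202)) 0.88 [ 0.516 -0.236  0.072]
wrist cam at [0.499 0.07  0.373] [-0.   -0.28 -0.96]
big_top (np.int64(310), np.int64(218)) 0.78 [ 0.544 -0.029  0.125]
small_base (np.int64(241), np.int64(327)) 0.57 [ 0.481 -0.175  0.084]
small_top (np.int64(94), np.int64(279)) 0.64 [ 0.285 -0.159  0.014]
small_top (np.int64(331), np.int64(319)) 0.59 [ 0.574 -0.148  0.104]
pourer (np.int64(202), np.int64(252)) 0.57 [ 0.45  -0.061  0.126]
drying_board (np.int64(257), np.int64(226)) 0.79 [ 0.499 -0.061  0.067]
```

```bash
python3 - <<'E'
from h import *
a=cv2.imread('pics/scene0.png')[120:300,100:340];b=cv2.imread('pics/side0.png')[110:280,120:400];w=cv2.imread('pics/wrist0.png')
a=cv2.resize(a,(400,300),interpolation=cv2.INTER_CUBIC);b=cv2.resize(b,(400,300),interpolation=cv2.INTER_CUBIC);w=cv2.resize(w,(400,300))
cv2.imwrite('pics/m.png',np.vstack([np.hstack([a,b]),np.hstack([w,w*0])]))
# top-down maps
H=np.zeros((900,600),np.float32)
C=np.zeros((900,600,3),np.uint8)
for n in ['scene','side','wrist']:
    c=camera(n);p=cloud(c).reshape(-1,3);px=c['pixels'].reshape(-1,3)
    np.save(n+'.npy',np.hstack([p,px]))
    z=p[:,2]
    for lo,hi,nm in [(.115,.145,'caps')]:
        m=(z>lo)&(z<hi)&(p[:,0]>.3)&(p[:,0]<.75)&(p[:,1]<.1)&(p[:,1]>-.5)
        im=np.zeros((300,250),np.uint8)
        q=p[m];i=((q[:,1]+.5)/.002).astype(int);j=((q[:,0]-.3)/.002).astype(int);ok=(i<300)&(j<250);im[i[ok],j[ok]]=255
        im=cv2.morphologyEx(im,cv2.MORPH_CLOSE,np.ones((3,3)))
        k,l,s,ce=cv2.connectedComponentsWithStats(im)
        for x in range(1,k):
            if s[x,4]>40:
                sel=np.zeros(len(q),bool);sel[ok]=l[i[ok],j[ok]]==x
                print(n,'blob',np.round([ce[x][0]*.002+.3,ce[x][1]*.002-.5],3),'ext',s[x,2]*2,s[x,3]*2,'n',sel.sum(),'z',np.round(np.percentile(q[sel,2],[10,50,90,99]),3),'xy range',np.round(np.percentile(q[sel,:2],[1,99],axis=0),3).tolist())
E
```

```text
scene blob [ 0.438 -0.062] ext 50 50 n 89 z [0.116 0.122 0.126 0.128] xy range [[0.417, -0.086], [0.464, -0.041]]
scene blob [ 0.544 -0.034] ext 52 56 n 86 z [0.118 0.123 0.127 0.128] xy range [[0.523, -0.057], [0.571, -0.011]]
side blob [ 0.506 -0.341] ext 26 48 n 29 z [0.116 0.117 0.121 0.123] xy range [[0.498, -0.362], [0.523, -0.315]]
side blob [ 0.6   -0.317] ext 46 58 n 68 z [0.117 0.124 0.128 0.131] xy range [[0.588, -0.338], [0.627, -0.284]]
side blob [ 0.646 -0.31 ] ext 24 52 n 49 z [0.117 0.124 0.128 0.13 ] xy range [[0.635, -0.332], [0.656, -0.284]]
side blob [ 0.577 -0.171] ext 34 36 n 47 z [0.116 0.118 0.12  0.122] xy range [[0.561, -0.186], [0.592, -0.153]]
side blob [ 0.439 -0.079] ext 54 60 n 169 z [0.118 0.126 0.129 0.131] xy range [[0.415, -0.103], [0.466, -0.052]]
side blob [ 0.543 -0.044] ext 54 62 n 149 z [0.118 0.126 0.13  0.134] xy range [[0.52, -0.07], [0.568, -0.017]]
wrist blob [ 0.575 -0.162] ext 30 20 n 212 z [0.115 0.116 0.116 0.117] xy range [[0.562, -0.171], [0.588, -0.153]]
wrist blob [ 0.443 -0.073] ext 58 54 n 2782 z [0.119 0.125 0.126 0.127] xy range [[0.418, -0.096], [0.47, -0.047]]
wrist blob [ 0.546 -0.04 ] ext 60 54 n 3013 z [0.119 0.125 0.126 0.127] xy range [[0.521, -0.063], [0.572, -0.013]]
```

View pics/m.png

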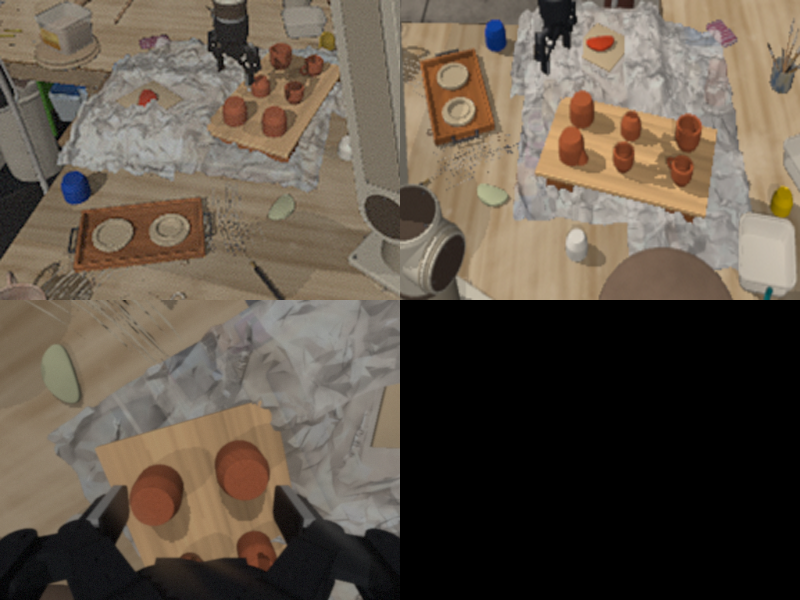

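In the mosaic, the big mouth-down cups are at montage (582,110) and (572,145). The latter shows a spout at its lower right, so it is the pourer. The big mouth-up cup is at (688,132). The small mouth-down cup is at (630,125), the small mouth-up cup at (623,155), and the handled cup at (680,170), with its loop on the left. The blue and white cups are distractors. I'll move the wrist camera over the board.

Emit:
{"name": "arm_command", "arguments": {"slide": [[-4, 0.4, -2], [-8, 0.8, -4], [-12, 1.2, -6], [-15, 1.6, -8], [-17, 2, -10]], "spin": [0, 0, 0, 0, 0]}}

```text
clock: 2.42
eef_pos: [0.5199, -0.1715, 0.3319]
tool_rot: [0.708, 0.707, -0.0, 0.0]
ft_force: [0.4, -0.3, 0.3]
grip_width: 0.0855
grasp_force: 0.0
```

```bash
cat > meas.py <<'E'
from h import *
def blobs(c,lo,hi,box,minn=80):
    """circle-fit blobs of cloud points in a height band; prints centre etc."""
    p=cloud(c).reshape(-1,3);z=p[:,2]
    m=(z>lo)&(z<hi)&(p[:,0]>box[0])&(p[:,0]<box[1])&(p[:,1]>box[2])&(p[:,1]<box[3]);q=p[m]
    i=((q[:,1]-box[2])/.001).astype(int);j=((q[:,0]-box[0])/.001).astype(int)
    im=np.zeros((i.max()+2,j.max()+2),np.uint8);im[i,j]=255
    im=cv2.morphologyEx(im,cv2.MORPH_CLOSE,np.ones((3,3)))
    k,l=cv2.connectedComponents(im);out=[]
    for x in range(1,k):
        s=l[i,j]==x
        if s.sum()<minn: continue
        (cx,cy),r=cv2.minEnclosingCircle((q[s][:,:2]*1000).astype(np.float32))
        out.append((s.sum(),cx,cy,2*r,*(1000*np.median(q[s],0))))
        print('n%d circ(%.1f,%.1f) d%.1f med(%.1f,%.1f,%.1f)'%out[-1])
    return out
E
python3 - <<'E'
from meas import *
print(np.round(get_obs()['eef_pos'],3),get_obs()['clock'])
c=snap('wrist','w1.png')
blobs(c,.105,.14,(.35,.75,-.45,.05))
for th in ['big_base','big_top','small_base','small_top','pourer','handled_cup']:
    print(th,[(np.round(r['centre']).astype(int).tolist(),round(r['confidence'],2)) for r in landmark_of(c,th)])
E
```

```text
[ 0.52  -0.172  0.332] 2.425
n743 circ(522.9,-330.7) d64.0 med(523.7,-331.7,114.3)
n992 circ(620.6,-306.9) d64.0 med(610.7,-302.6,121.6)
n743 circ(481.6,-199.3) d51.6 med(481.9,-198.9,115.0)
n1050 circ(575.5,-169.9) d45.0 med(574.3,-168.5,114.9)
n142 circ(720.6,-137.1) d36.4 med(725.6,-139.5,106.7)
n2710 circ(443.2,-74.0) d63.2 med(446.5,-74.4,125.0)
n2930 circ(547.7,-40.9) d63.3 med(546.4,-43.2,125.0)
big_base [([328, 249], 0.79)]
big_top [([284, 43], 0.67)]
small_base [([229, 174], 0.95)]
small_top [([111, 152], 0.68), ([230, 172], 0.6), ([300, 154], 0.58)]
pourer [([196, 76], 0.72)]
handled_cup [([259, 265], 0.85)]
```

View pics/w1.png

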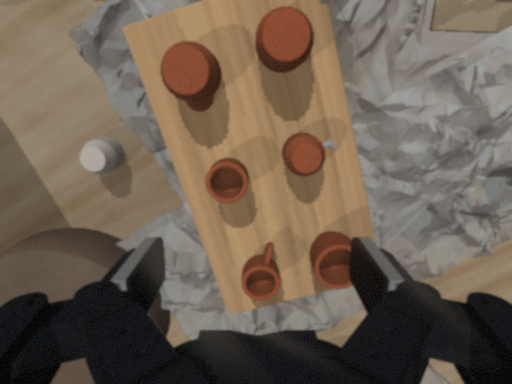

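w1 shows big_base at (331,260), handled_cup at (260,278) with its loop towards (267,250), small_base at (228,181), and small_top at (303,153). The pourer is at (192,70), with its spout at (200,103), and big_top is at (284,40) with no spout. The circle fits match the known diameters (64.0 and 51.6 mm) and heights. I'll go to big_base first, with a 45° spin.

Emit:
{"name": "arm_command", "arguments": {"slide": [[-2.7, 2, 2.6], [-5.4, 4, 5.2], [-8.1, 6, 7.8], [-10.8, 8, 10.4], [-13.5, 10.1, 13.2]], "spin": [9, 18, 27, 36, 45]}}

```text
clock: 3.4
eef_pos: [0.6216, -0.3045, 0.1979]
tool_rot: [0.925, 0.381, -0.0, -0.0]
ft_force: [0.5, 0.2, 0.1]
grip_width: 0.0852
grasp_force: 0.0
```

```bash
cat > go.py <<'E'
from h import *
from scipy.spatial.transform import Rotation as Ro
def go(*t):
    o=get_obs();R=Ro.from_quat(o['tool_rot']);p=np.array(o['eef_pos'])
    print('clk',round(float(o['clock']),2),'tcp',np.round(p,4),'j',np.round(o['joint_pos'],2),'grip',round(float(o['grip_width']),4),'F',np.round(o['ft_force'],1),'yclose',np.round(R.as_matrix()[:,1],2))
    for q in t: print('->',q,'slide cm',np.round(R.inv().apply(np.array(q)-p)*100,2))
E
python3 -c "
from go import *
go((.6206,-.307,.2),(.6206,-.307,.085))"
```

```text
clk 3.4 tcp [ 0.6216 -0.3045  0.1979] j [-0.46  0.66  0.57  1.48  0.    1.9 ] grip 0.0852 F [0.5 0.2 0.1] yclose [ 0.7  -0.71 -0.  ]
-> (0.6206, -0.307, 0.2) slide cm [-0.24  0.11 -0.21]
-> (0.6206, -0.307, 0.085) slide cm [-0.24  0.12 11.29]
```

Emit:
{"name": "arm_command", "arguments": {"slide": [[-0.2, 0.1, 4], [-0.2, 0.1, 8], [-0.2, 0.1, 10.5], [-0.2, 0.1, 11.3], [-0.2, 0.1, 11.3]], "spin": [0, 0, 0, 0, 0]}}

```text
clock: 4.03
eef_pos: [0.6202, -0.3064, 0.086]
tool_rot: [0.924, 0.383, -0.0, -0.0]
ft_force: [-0.3, -0.3, -0.7]
grip_width: 0.0855
grasp_force: 0.0
```

Emit:
{"name": "arm_command", "arguments": {"slide": [[0, 0, 0], [0, 0, 0], [0, 0, 0], [0, 0, 0], [0, 0, 0]], "spin": [0, 0, 0, 0, 0], "jaw": 4}}

```text
clock: 4.65
eef_pos: [0.6217, -0.3077, 0.0889]
tool_rot: [0.924, 0.383, 0.002, 0.002]
ft_force: [0.3, 0.2, 6.4]
grip_width: 0.0627
grasp_force: 66.1
```

Emit:
{"name": "arm_command", "arguments": {"slide": [[0, 0, -3], [0, 0, -7], [0, 0, -12], [1, -3, -16], [4, -8, -18]], "spin": [0, 0, 0, 0, 0]}}

```text
clock: 5.28
eef_pos: [0.5924, -0.2236, 0.2687]
tool_rot: [0.925, 0.381, 0.002, 0.002]
ft_force: [0.3, 0.4, -1.4]
grip_width: 0.063
grasp_force: 66.0
```

Emit:
{"name": "arm_command", "arguments": {"slide": [[2.4, -4.8, 0], [4.8, -9.6, 0], [7.2, -14.4, 0], [9.6, -19.2, 0], [12, -24, 0]], "spin": [0, 0, 0, 0, 0]}}

```text
clock: 5.9
eef_pos: [0.5062, 0.0338, 0.2665]
tool_rot: [0.924, 0.383, 0.0, 0.0]
ft_force: [0.6, 0.4, -1.4]
grip_width: 0.063
grasp_force: 66.0
```

Emit:
{"name": "arm_command", "arguments": {"slide": [[2.4, -5, 0], [4.8, -10, 0], [7.2, -15, 0], [9.6, -19.6, 0], [12, -23.6, 0]], "spin": [0, 0, 0, 0, 0]}}

```text
clock: 6.52
eef_pos: [0.4241, 0.2856, 0.2666]
tool_rot: [0.924, 0.383, 0.0, -0.0]
ft_force: [0.7, -0.7, -1.4]
grip_width: 0.0625
grasp_force: 66.0
```

```bash
python3 - <<'E'
from meas import *
from go import go
go()
c=snap('wrist','w2.png');p=cloud(c)
blobs(c,.0145,.0195,(.3,.7,.15,.5))
for n in ('scene','side','wrist'):
    d=c if n=='wrist' else camera(n)
    for th in ['wide_setter','narrow_setter']:
        for r in landmark_of(d,th)[:2]:
            # ray to plane z=.008 (origin on tray floor)
            R,t=RT(d);C=-R.T@t;v=R.T@np.linalg.solve(d['intrinsics'],[*r['centre'],1]);P=C+v*(.008-C[2])/v[2]
            print(n,th,np.round(r['centre']),round(r['confidence'],2),np.round(P,4))
E
```

```text
clk 6.53 tcp [0.4241 0.2856 0.2666] j [ 0.59  0.25  0.11  1.43 -0.    2.95] grip 0.0625 F [ 0.7 -0.7 -1.4] yclose [ 0.71 -0.71  0.  ]
n1138 circ(516.1,275.3) d230.6 med(523.9,270.7,18.6)
n2154 circ(437.4,291.0) d88.8 med(439.2,293.4,16.5)
n946 circ(410.2,378.7) d234.5 med(425.6,389.8,18.7)
n1805 circ(522.2,382.5) d88.6 med(516.8,377.8,16.4)
scene wide_setter [170. 262.] 0.92 [0.5138 0.3776 0.008 ]
scene wide_setter [255. 178.] 0.28 [ 0.6194 -0.2073  0.008 ]
scene narrow_setter [202. 259.] 0.62 [0.4332 0.2932 0.008 ]
side wide_setter [160. 155.] 0.7 [0.5257 0.3669 0.008 ]
side narrow_setter [157. 174.] 0.72 [0.4328 0.3022 0.008 ]
wrist wide_setter [257.  39.] 0.88 [0.519  0.3814 0.008 ]
wrist narrow_setter [264. 143.] 0.79 [0.4381 0.289  0.008 ]
```

View pics/w2.png

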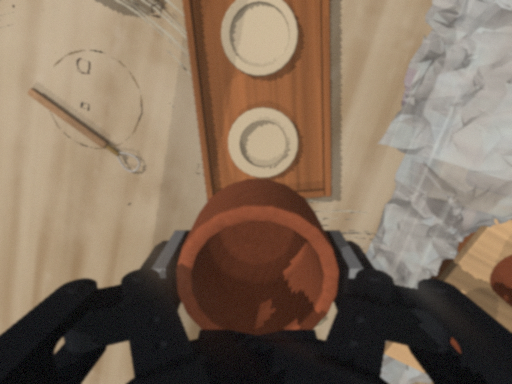

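w2 shows the cup held upright. The wide setter (wide recess) is at (260,35) and the narrow setter at (264,142). I'll move closer to the wide one and re-measure both setters and the held cup's rim.

Emit:
{"name": "arm_command", "arguments": {"slide": [[1.2, 0, 1], [2.4, 0, 2], [3.6, 0, 3], [4.8, 0, 3], [5, 0, 3]], "spin": [0, 0, 0, 0, 0]}}

```text
clock: 7.6
eef_pos: [0.4611, 0.3201, 0.2358]
tool_rot: [0.924, 0.383, -0.0, 0.0]
ft_force: [0.3, 0.3, -1.7]
grip_width: 0.063
grasp_force: 66.1
```

```bash
cat >> meas.py <<'E'
from scipy.optimize import least_squares
def circ(q,r=None):
    """outer circle of points (m): hull + soft-L1 circle fit"""
    h=cv2.convexHull((q[:,:2]*1000).astype(np.float32))[:,0]
    # resample hull evenly
    d=np.r_[h,h[:1]];s=np.r_[0,np.cumsum(np.linalg.norm(np.diff(d,axis=0),axis=1))];u=np.linspace(0,s[-1],200)
    h=np.c_[np.interp(u,s,d[:,0]),np.interp(u,s,d[:,1])]
    f=lambda a:np.hypot(h[:,0]-a[0],h[:,1]-a[1])-a[2]
    return least_squares(f,[*h.mean(0),40],loss='soft_l1').x
def near(c,x,y,r,lo,hi):
    p=cloud(c).reshape(-1,3);return p[(np.hypot(p[:,0]-x,p[:,1]-y)<r)&(p[:,2]>lo)&(p[:,2]<hi)]
E
python3 - <<'E'
from meas import *
from go import go
go();c=snap('wrist');e=get_obs()['eef_pos']
for x,y in ((.52,.381),(.437,.290)):
    q=near(c,x,y,.048,.014,.022);print(len(q),np.round(circ(q),1),'top z',np.median(q[:,2]))
    i=near(c,x,y,.017,.005,.03);print('recess z',np.median(i[:,2]))
q=near(c,e[0],e[1],.05,e[2]+.03,e[2]+.045);print('cup rim',len(q),np.round(circ(q),1),np.median(q[:,2]),'minus tcp',np.round(circ(q)[:2]-1000*np.array(e[:2]),1))
E
```

```text
clk 7.6 tcp [0.4611 0.3201 0.2358] j [ 0.61  0.36  0.18  1.39 -0.    2.96] grip 0.063 F [ 0.3  0.3 -1.7] yclose [ 0.71 -0.71 -0.  ]
2310 [522.3 382.9  44. ] top z 0.016353052020029266
recess z 0.012472280458428256
1189 [448.5 300.5  33.3] top z 0.016464219718098715
recess z 0.012425663584737415
cup rim 9138 [461.7 322.2  33.1] 0.27205607256345843 minus tcp [0.7 2.2]
```

Emit:
{"name": "arm_command", "arguments": {"slide": [[3, 0, 2], [6, 0, 4], [8.2, 0, 8], [8.6, 0, 12], [8.6, 0, 16]], "spin": [0, 0, 0, 0, 0]}}

```text
clock: 8.28
eef_pos: [0.5217, 0.3807, 0.0755]
tool_rot: [0.924, 0.383, 0.001, -0.0]
ft_force: [0.3, 0.8, -1.0]
grip_width: 0.0627
grasp_force: 66.1
```

Emit:
{"name": "arm_command", "arguments": {"slide": [[0, 0, 1.6], [0, 0, 2.5], [0, 0, 3], [0, 0, 3.3], [0, 0, 3.3]], "spin": [0, 0, 0, 0, 0]}}

```text
clock: 8.9
eef_pos: [0.5217, 0.3805, 0.0442]
tool_rot: [0.924, 0.383, 0.001, -0.0]
ft_force: [-0.1, -0.4, 0.2]
grip_width: 0.0627
grasp_force: 66.1
```

```bash
python3 -c "
from go import *
go((.5217,.3808,.034))"
```

```text
clk 8.9 tcp [0.5217 0.3805 0.0442] j [ 0.63  0.65  0.14  1.06 -0.    2.99] grip 0.0627 F [-0.1 -0.4  0.2] yclose [ 0.71 -0.71  0.  ]
-> (0.5217, 0.3808, 0.034) slide cm [ 0.02 -0.02  1.02]
```

Emit:
{"name": "arm_command", "arguments": {"slide": [[0, 0, 0.3], [0, 0, 0.5], [0, 0, 0.7], [0, 0, 0.85], [0, 0, 0.95]], "spin": [0, 0, 0, 0, 0]}}

```text
clock: 9.52
eef_pos: [0.5212, 0.3802, 0.0339]
tool_rot: [0.924, 0.383, -0.0, 0.0]
ft_force: [-2.5, -0.4, 3.6]
grip_width: 0.0628
grasp_force: 66.5
```

Emit:
{"name": "arm_command", "arguments": {"slide": [[0, 0, 0.1], [0, 0, 0.1], [0, 0, 0.1], [0, 0, 0.1], [0, 0, 0.1]], "spin": [0, 0, 0, 0, 0], "jaw": 8.5}}

```text
clock: 10.15
eef_pos: [0.5213, 0.3802, 0.0328]
tool_rot: [0.924, 0.383, 0.0, -0.0]
ft_force: [0.5, -0.7, -0.4]
grip_width: 0.0846
grasp_force: 0.0
```

Emit:
{"name": "arm_command", "arguments": {"slide": [[0, 0, -3], [0, 0, -7], [0, 0, -12], [0, 0, -16], [-4, 0, -19]], "spin": [0, 0, 0, 0, 0]}}

```text
clock: 10.78
eef_pos: [0.4944, 0.3532, 0.2242]
tool_rot: [0.924, 0.383, 0.002, -0.0]
ft_force: [0.7, -0.4, 0.6]
grip_width: 0.0852
grasp_force: 0.0
```

Emit:
{"name": "arm_command", "arguments": {"slide": [[-3, 0, -1], [-6, 0, -2], [-9, 0, -3], [-11, 0, -4], [-11, 0, -4]], "spin": [0, 0, 0, 0, 0]}}

```text
clock: 11.4
eef_pos: [0.415, 0.2737, 0.2643]
tool_rot: [0.924, 0.382, 0.001, -0.0]
ft_force: [0.0, 1.0, -0.3]
grip_width: 0.0849
grasp_force: 0.0
```

```bash
cat > chk.py <<'E'
from meas import *
from go import go
go();c=snap('wrist','w3.png')
q=near(c,.522,.382,.048,.012,.022);print('wide',len(q),np.round(circ(q),1),np.median(q[:,2]))
q=near(c,.437,.290,.048,.012,.022);print('narrow',len(q),np.round(circ(q),1),np.median(q[:,2]))
q=near(c,.522,.382,.05,.062,.08);print('bigbase rim',len(q),np.round(circ(q),1),np.percentile(q[:,2],[5,50,95]))
A=np.c_[q[:,:2],np.ones(len(q))];print('tilt',np.linalg.lstsq(A,q[:,2],rcond=None)[0][:2])
E
python3 chk.py
```

```text
clk 11.4 tcp [0.415  0.2737 0.2643] j [0.58 0.22 0.07 1.41 0.   2.94] grip 0.0849 F [ 0.   1.  -0.3] yclose [ 0.71 -0.71  0.  ]
wide 2532 [518.8 379.3  40.8] 0.017501047106144408
narrow 3557 [437.4 291.2  43.9] 0.015881472076468676
bigbase rim 865 [515.8 377.1  27.4] [0.06600577 0.0701011  0.07150198]
tilt [0.00647516 0.0073645 ]
```

View pics/w3.png

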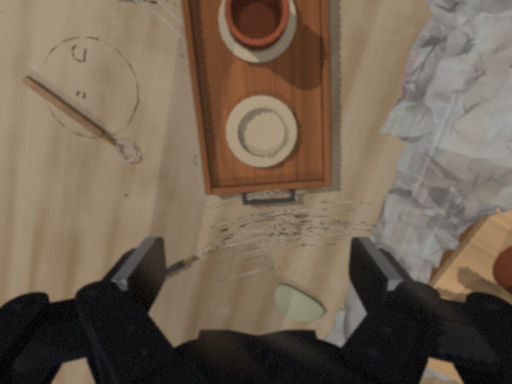

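big_base is seated level in the wide recess at (257,20). The narrow setter is clear at (262,132). Next is big_top, with a closer look from a hover.

Emit:
{"name": "arm_command", "arguments": {"slide": [[-2.5, 4.4, 0], [-5, 8.8, 0], [-7.5, 13.2, 0], [-10, 17.6, 0], [-12.5, 22, 0]], "spin": [0, 0, 0, 0, 0]}}

```text
clock: 12.08
eef_pos: [0.4835, 0.0289, 0.2621]
tool_rot: [0.924, 0.383, -0.0, -0.0]
ft_force: [0.4, 0.2, 0.3]
grip_width: 0.0849
grasp_force: 0.0
```

Emit:
{"name": "arm_command", "arguments": {"slide": [[-2, 4, 0], [-4, 7, 0], [-5.4, 9.6, 0], [-5.4, 9.6, 0], [-5.4, 9.6, 0]], "spin": [0, 0, 0, 0, 0]}}

```text
clock: 12.7
eef_pos: [0.5123, -0.0755, 0.2621]
tool_rot: [0.924, 0.383, -0.0, -0.001]
ft_force: [-0.1, 0.3, 0.9]
grip_width: 0.0854
grasp_force: 0.0
```

```bash
python3 - <<'E'
from meas import *
from go import go
c=snap('wrist','w4.png')
cv2.imwrite('pics/w4.png',cv2.resize(cv2.imread('pics/w4.png'),(768,576)))
for n,x,y,r,lo,hi in (('big_top foot',.5465,-.041,.042,.122,.132),('pourer foot',.445,-.073,.042,.122,.132),('small_top foot',.5755,-.17,.035,.112,.122),('small_base rim',.4816,-.1993,.035,.112,.122)):
    q=near(c,x,y,r,lo,hi)
    if len(q)>50: print(n,len(q),np.round(circ(q),1),np.median(q,0))
go((.5465,-.041,.072))
E
```

```text
big_top foot 2654 [548.1 -40.4  25.3] [ 0.54861096 -0.03985379  0.12543091]
pourer foot 2016 [443.5 -73.3  25.1] [ 0.44454614 -0.07283842  0.12539516]
small_top foot 1088 [ 575.8 -169.3   18.2] [ 0.57591555 -0.16844423  0.11527793]
small_base rim 819 [ 481.9 -198.8   25.5] [ 0.48289084 -0.19815922  0.11503768]
clk 12.75 tcp [ 0.5122 -0.0751  0.2623] j [-0.15  0.27  0.12  1.42  0.    2.21] grip 0.0853 F [ 0.  -0.1  0.7] yclose [ 0.71 -0.71 -0.  ]
-> (0.5465, -0.041, 0.072) slide cm [ 4.85  0.04 19.03]
```

View pics/w4.png

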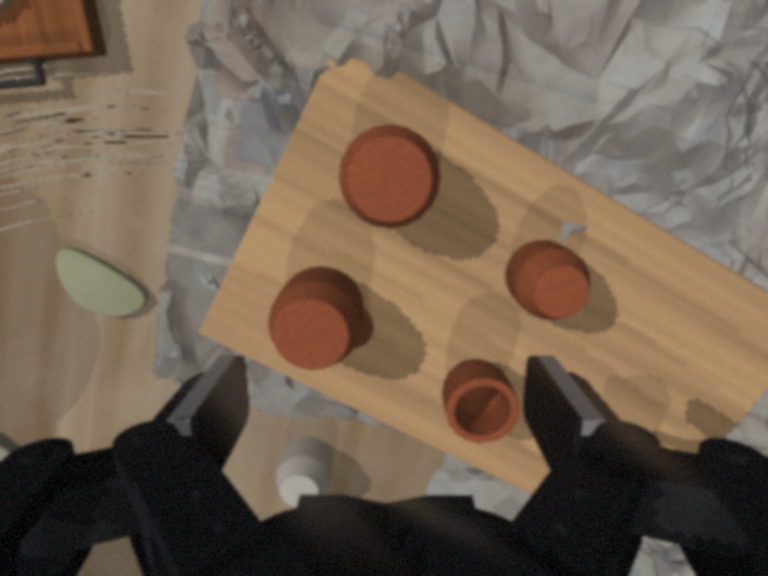

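w4 shows big_top (plain) at (389,175) and the pourer at (315,318), its spout at (365,325). The fits are good, so I'll descend on big_top.

Emit:
{"name": "arm_command", "arguments": {"slide": [[4, 0.1, 3], [4.9, 0.1, 8], [4.9, 0.1, 13], [4.9, 0.1, 17], [4.9, 0.1, 19]], "spin": [0, 0, 0, 0, 0]}}

```text
clock: 13.38
eef_pos: [0.5455, -0.0403, 0.0701]
tool_rot: [0.923, 0.384, -0.002, -0.001]
ft_force: [-0.7, 0.6, 0.4]
grip_width: 0.085
grasp_force: 0.0
```

Emit:
{"name": "arm_command", "arguments": {"slide": [[0, 0, 0.2], [0, 0, 0.2], [0, 0, 0.2], [0, 0, 0.2], [0, 0, 0.2]], "spin": [0, 0, 0, 0, 0], "jaw": 4}}

```text
clock: 14.0
eef_pos: [0.5477, -0.042, 0.0712]
tool_rot: [0.924, 0.383, 0.0, 0.0]
ft_force: [-1.0, -0.1, -0.0]
grip_width: 0.0636
grasp_force: 65.8
```

Emit:
{"name": "arm_command", "arguments": {"slide": [[0, 0, -3], [0, 0, -7], [0, 0, -12], [0, 0, -17], [0, 0, -20]], "spin": [0, 0, 0, 0, 0]}}

```text
clock: 14.62
eef_pos: [0.5482, -0.0421, 0.2741]
tool_rot: [0.924, 0.383, 0.002, 0.001]
ft_force: [0.3, 0.7, -1.7]
grip_width: 0.0632
grasp_force: 66.3
```

```bash
python3 - <<'E'
from meas import *
from go import go
go((.45,.31,.28),);c=snap('wrist','w5.png');e=get_obs()['eef_pos']
q=near(c,e[0],e[1],.05,e[2]+.035,e[2]+.075);h=np.percentile(q[:,2],90);q=q[q[:,2]>h-.004]
print('foot',len(q),np.round(circ(q),1),h-e[2],'minus tcp',np.round(circ(q)[:2]-1000*np.array(e[:2]),1))
E
```

```text
clk 14.62 tcp [ 0.5482 -0.0421  0.2741] j [-0.08  0.33  0.23  1.47  0.    2.28] grip 0.0632 F [ 0.3  0.7 -1.7] yclose [ 0.71 -0.71  0.  ]
-> (0.45, 0.31, 0.28) slide cm [ 17.95 -31.85  -0.64]
foot 4139 [554.6 -44.5  29.6] 0.07024922768117642 minus tcp [ 5.  -2.3]
```

Emit:
{"name": "arm_command", "arguments": {"slide": [[2.5, -4.4, 0], [5, -8.8, 0], [7.5, -13.2, 0], [10, -17.6, 0], [12.5, -22, 0]], "spin": [0, 0, 0, 0, 0]}}

```text
clock: 15.3
eef_pos: [0.4795, 0.2033, 0.2703]
tool_rot: [0.924, 0.383, -0.0, 0.0]
ft_force: [1.5, -0.3, -1.5]
grip_width: 0.0635
grasp_force: 66.3
```

Emit:
{"name": "arm_command", "arguments": {"slide": [[2, -4, -0.5], [4, -7, -0.5], [5.5, -9.9, -0.5], [5.5, -9.9, -0.5], [5.5, -9.9, -0.5]], "spin": [0, 0, 0, 0, 0]}}

```text
clock: 15.92
eef_pos: [0.449, 0.3104, 0.2753]
tool_rot: [0.924, 0.383, -0.0, 0.0]
ft_force: [0.0, -0.1, -1.6]
grip_width: 0.0632
grasp_force: 66.3
```

```bash
python3 - <<'E'
from meas import *
from go import go
go();c=snap('wrist','w5.png');e=get_obs()['eef_pos']
q=near(c,e[0],e[1],.035,e[2]+.02,e[2]+.11);print(np.histogram((q[:,2]-e[2])*1000,bins=range(20,112,5)))
for b in (.045,.05,.055):
  f=q[(q[:,2]>e[2]+b)&(q[:,2]<e[2]+b+.008)]
  if len(f)>50: print('foot',b,len(f),np.round(circ(f),1),'minus tcp',np.round(circ(f)[:2]-1000*np.array(e[:2]),1))
q=near(c,.522,.382,.042,.064,.08);print('base rim',len(q),np.round(circ(q),1),np.median(q[:,2]))
q=near(c,.522,.382,.05,.064,.08);print('base rim',len(q),np.round(circ(q),1),np.median(q[:,2]))
E
```

```text
clk 15.93 tcp [0.449  0.3104 0.2753] j [ 0.61  0.32  0.23  1.48 -0.    2.96] grip 0.0632 F [ 0.  -0.1 -1.6] yclose [ 0.71 -0.71  0.  ]
(array([ 452,  520,  808, 1622, 2562, 2185, 9383, 3599,   60,  338, 1742,
       3016, 3933, 3782, 1967, 1184,    0,    0]), array([ 20,  25,  30,  35,  40,  45,  50,  55,  60,  65,  70,  75,  80,
        85,  90,  95, 100, 105, 110]))
foot 0.045 3281 [454.4 316.9  24.3] minus tcp [5.1 6.9]
foot 0.05 12864 [452.7 314.6  25.1] minus tcp [3.5 4.5]
foot 0.055 3658 [452.8 314.6  23.9] minus tcp [3.6 4.5]
base rim 1185 [520.2 381.5  31.5] 0.0701843529500306
base rim 1185 [520.2 381.5  31.5] 0.0701843529500306
```

View pics/w5.png

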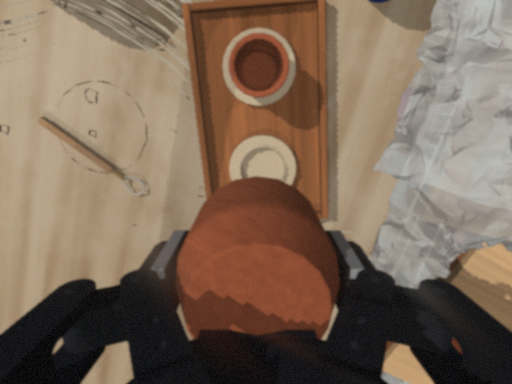

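```bash
cat >> meas.py <<'E'
def held(c,e,lo,hi,r):
    """held cup: centre from visible arc, fixed radius r (mm); tool x=(1,1)/s2, y=(1,-1)/s2"""
    e=np.array(e);p=near(c,e[0],e[1],.045,e[2]+lo,e[2]+hi);d=(p-e)*1000
    T=np.c_[(d[:,0]+d[:,1]),(d[:,0]-d[:,1])]*.70711
    A=np.c_[T,np.ones(len(T))];z=d[:,2]
    k=np.ones(len(T),bool)
    for _ in range(6):
        s=np.linalg.lstsq(A[k],z[k],rcond=None)[0];k=abs(z-A@s)<2
    print('plane slopes toolx,y',np.round(s[:2],3),'z at axis %.1f'%s[2],k.sum(),'x range',T[k,0].min(),T[k,0].max())
    # outermost points per angular bin
    T=T[k];c0=np.array([0.,0])
    for _ in range(8):
        a=np.arctan2(*(T-c0).T[::-1]);b=(a/np.radians(5)).round();rr=np.linalg.norm(T-c0,axis=1)
        idx=[np.flatnonzero(b==u)[np.argsort(rr[b==u])[int(.97*(sum(b==u)-1))]] for u in np.unique(b) if abs(u)*5<=100 and sum(b==u)>5]
        P=T[idx];c0=least_squares(lambda q:np.linalg.norm(P-q,axis=1)-r,c0,loss='soft_l1').x
    f=least_squares(lambda q:np.linalg.norm(P-q[:2],axis=1)-q[2],[*c0,r],loss='soft_l1').x
    print('centre tool(x,y) mm rel tcp',np.round(c0,2),'free r fit',np.round(f,2));return c0
E
python3 - <<'E'
from meas import *
c=snap('wrist');o=get_obs();held(c,o['eef_pos'],.048,.062,25)
E
```

```text
plane slopes toolx,y [-0.012  0.005] z at axis 54.8 12459 x range -11.286281560875695 27.40578180906916
centre tool(x,y) mm rel tcp [ 1.62 -0.72] free r fit [-12.11   4.64  37.87]
```

The held cup is level, with its rim 3.2 mm below the TCP. I'll go over big_base and lower it.

Emit:
{"name": "arm_command", "arguments": {"slide": [[4, 0.1, 1], [8, 0.1, 4], [10, 0.1, 9], [10, 0.1, 13], [10, 0.1, 16]], "spin": [0, 0, 0, 0, 0]}}

```text
clock: 16.65
eef_pos: [0.5205, 0.3791, 0.1131]
tool_rot: [0.924, 0.382, -0.002, 0.0]
ft_force: [0.4, 0.6, -1.5]
grip_width: 0.0634
grasp_force: 66.3
```

Emit:
{"name": "arm_command", "arguments": {"slide": [[0, 0, 1], [0, 0, 2], [0, 0, 2.6], [0, 0, 2.9], [0, 0, 2.9]], "spin": [0, 0, 0, 0, 0]}}

```text
clock: 17.27
eef_pos: [0.5208, 0.3811, 0.0873]
tool_rot: [0.924, 0.383, 0.0, -0.0]
ft_force: [-0.2, 0.4, -1.3]
grip_width: 0.0634
grasp_force: 66.3
```

```bash
python3 - <<'E'
from go import *
go((.521,.3805,.0742))
for n in ('scene','side'): 
    c=camera(n);u,v=proj(c,[.521,.381,.08]).astype(int);cv2.imwrite(f'pics/{n}5.png',cv2.resize(c['pixels'][v-40:v+40,u-50:u+50,::-1],(400,320),interpolation=cv2.INTER_CUBIC))
cv2.imwrite('pics/m5.png',np.hstack([cv2.imread('pics/scene5.png'),cv2.imread('pics/side5.png')]))
E
```

```text
clk 17.27 tcp [0.5208 0.3811 0.0873] j [ 0.63  0.61  0.2   1.15 -0.    2.99] grip 0.0634 F [-0.2  0.4 -1.3] yclose [ 0.71 -0.71  0.  ]
-> (0.521, 0.3805, 0.0742) slide cm [-0.03  0.06  1.31]
```

View pics/m5.png

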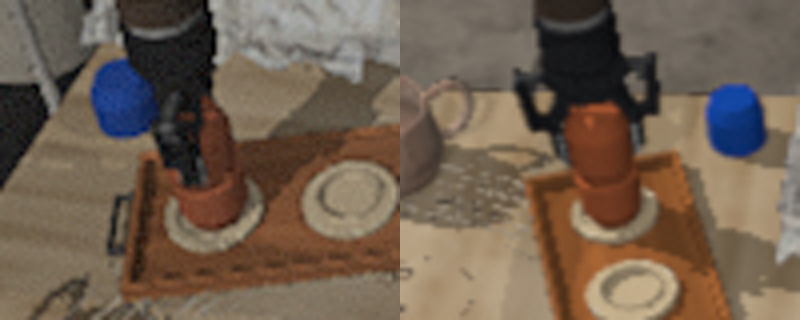

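m5 shows the cup hovering just above big_base and roughly coaxial with it. I'll check this numerically from both fixed cameras.

```bash
cat >> meas.py <<'E'
def side_axis(x,y,zlo,zhi,r):
    """axis from side surfaces seen by both fixed cameras, radius r mm"""
    P=[]
    for n in ('scene','side'):
        q=near(camera(n),x,y,.042,zlo,zhi);P.append(q[:,:2]*1000);
        f=least_squares(lambda a:np.hypot(*(P[-1]-a).T)-r,[x*1000,y*1000],loss='soft_l1').x
        print('  ',n,len(q),np.round(f,1))
    P=np.vstack(P);f=least_squares(lambda a:np.hypot(*(P-a).T)-r,[x*1000,y*1000],loss='soft_l1').x
    print('axis z%.3f-%.3f'%(zlo,zhi),np.round(f,1));return f
E
python3 - <<'E'
from meas import *
side_axis(.521,.381,.036,.064,32);side_axis(.521,.381,.088,.118,32)
E
```

```text
scene 98 [521.8 383.5]
   side 101 [522.1 381.1]
axis z0.036-0.064 [521.7 382.9]
   scene 71 [521.8 385.9]
   side 119 [523.3 383.5]
axis z0.088-0.118 [522.6 384.3]
```

Emit:
{"name": "arm_command", "arguments": {"slide": [[-0.1, 0, 0.3], [-0.1, 0, 0.6], [-0.1, 0, 0.8], [-0.1, 0, 1.0], [-0.1, 0, 1.1]], "spin": [0, 0, 0, 0, 0]}}

```text
clock: 18.2
eef_pos: [0.5198, 0.3801, 0.0756]
tool_rot: [0.924, 0.383, -0.0, 0.0]
ft_force: [-0.6, 0.4, -0.7]
grip_width: 0.0636
grasp_force: 66.3
```

Emit:
{"name": "arm_command", "arguments": {"slide": [[0, 0, 0.1], [0, 0, 0.15], [0, 0, 0.2], [0, 0, 0.2], [0, 0, 0.2]], "spin": [0, 0, 0, 0, 0]}}

```text
clock: 18.82
eef_pos: [0.5199, 0.3802, 0.0739]
tool_rot: [0.924, 0.383, 0.0, -0.0]
ft_force: [-0.8, -1.0, -1.2]
grip_width: 0.0634
grasp_force: 66.3
```

Near contact; creep a bit more.

Emit:
{"name": "arm_command", "arguments": {"slide": [[0, 0, 0.05], [0, 0, 0.1], [0, 0, 0.15], [0, 0, 0.2], [0, 0, 0.2]], "spin": [0, 0, 0, 0, 0]}}

```text
clock: 19.45
eef_pos: [0.5201, 0.3804, 0.0735]
tool_rot: [0.924, 0.383, 0.001, -0.0]
ft_force: [-1.1, -1.3, 7.7]
grip_width: 0.0637
grasp_force: 67.1
```

Emit:
{"name": "arm_command", "arguments": {"slide": [[0, 0, 0], [0, 0, 0], [0, 0, 0], [0, 0, 0], [0, 0, 0]], "spin": [0, 0, 0, 0, 0], "jaw": 8.5}}

```text
clock: 20.08
eef_pos: [0.5199, 0.3801, 0.0717]
tool_rot: [0.924, 0.383, -0.0, 0.0]
ft_force: [-0.6, -0.5, 0.1]
grip_width: 0.0846
grasp_force: 0.0
```

Emit:
{"name": "arm_command", "arguments": {"slide": [[0, 0, -3], [0, 0, -7], [0, 0, -11], [0, 0, -15], [-3, 0, -18]], "spin": [0, 0, 0, 0, 0]}}

```text
clock: 20.7
eef_pos: [0.4996, 0.3599, 0.2531]
tool_rot: [0.924, 0.383, 0.001, -0.0]
ft_force: [-0.6, 0.5, 0.1]
grip_width: 0.0847
grasp_force: 0.0
```

```bash
python3 - <<'E'
from meas import *
from go import go
go((.4464,-.2343,.25),(.4464,-.2343,.25))
b=side_axis(.521,.381,.036,.066,32);t=side_axis(.521,.381,.078,.104,32);print('diff',t-b)
c=camera('side');u,v=proj(c,[.521,.381,.08]).astype(int);cv2.imwrite('pics/s6.png',cv2.resize(c['pixels'][v-40:v+40,u-50:u+50,::-1],(500,400),interpolation=cv2.INTER_CUBIC))
E
```

```text
clk 20.7 tcp [0.4996 0.3599 0.2531] j [0.62 0.47 0.39 1.49 0.   2.98] grip 0.0847 F [-0.6  0.5  0.1] yclose [ 0.71 -0.71  0.  ]
-> (0.4464, -0.2343, 0.25) slide cm [-45.8   38.23   0.21]
-> (0.4464, -0.2343, 0.25) slide cm [-45.8   38.23   0.21]
   scene 101 [522.1 383.6]
   side 85 [522.5 381.8]
axis z0.036-0.066 [522.1 383. ]
   scene 100 [522.  384.5]
   side 86 [522.4 383.1]
axis z0.078-0.104 [522. 384.]
diff [-0.03398599  0.99794492]
```

View pics/s6.png

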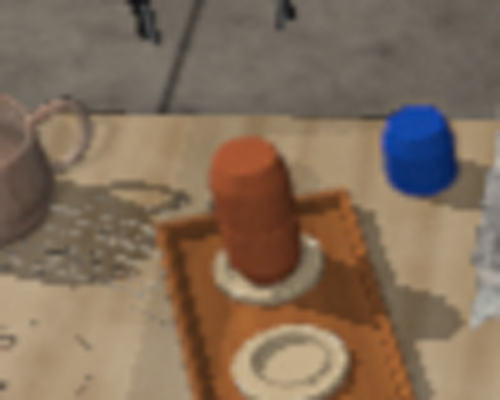

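s6 shows the big pair coaxial, with an offset of about 1 mm. Now small_base.

Emit:
{"name": "arm_command", "arguments": {"slide": [[-4.1, 3.8, 0], [-8.2, 7.6, 0], [-12.2, 11.4, 0], [-16.3, 15.2, 0], [-20.4, 19, 0]], "spin": [0, 0, 0, 0, 0]}}

```text
clock: 21.58
eef_pos: [0.4883, 0.0788, 0.25]
tool_rot: [0.924, 0.383, -0.001, -0.0]
ft_force: [1.3, -0.8, 0.4]
grip_width: 0.0851
grasp_force: 0.0
```

Emit:
{"name": "arm_command", "arguments": {"slide": [[-4.1, 3.8, 0], [-8.2, 7.6, 0], [-12.2, 11.4, 0], [-16.3, 15.2, 1], [-20.4, 19.2, 4]], "spin": [0, 0, 0, 0, 0]}}

```text
clock: 22.2
eef_pos: [0.4811, -0.1999, 0.2122]
tool_rot: [0.924, 0.383, 0.001, 0.001]
ft_force: [1.1, 0.0, 0.3]
grip_width: 0.0851
grasp_force: 0.0
```

```bash
python3 -c "
from go import *
go((.4815,-.1998,.079))"
```

```text
clk 22.2 tcp [ 0.4811 -0.1999  0.2122] j [-0.39  0.29  0.02  1.3   0.    1.96] grip 0.0851 F [1.1 0.  0.3] yclose [ 0.71 -0.71  0.  ]
-> (0.4815, -0.1998, 0.079) slide cm [ 0.02  0.   13.32]
```

Emit:
{"name": "arm_command", "arguments": {"slide": [[0, 0, 5], [0, 0, 9], [0, 0, 12], [0, 0, 13.2], [0, 0, 13.2]], "spin": [0, 0, 0, 0, 0]}}

```text
clock: 22.82
eef_pos: [0.4797, -0.1973, 0.0795]
tool_rot: [0.924, 0.383, -0.001, -0.001]
ft_force: [1.3, -0.7, 0.5]
grip_width: 0.0851
grasp_force: 0.0
```

Emit:
{"name": "arm_command", "arguments": {"slide": [[0, 0, 0], [0, 0, 0], [0, 0, 0], [0, 0, 0], [0, 0, 0]], "spin": [0, 0, 0, 0, 0], "jaw": 3}}

```text
clock: 23.45
eef_pos: [0.4816, -0.1982, 0.0825]
tool_rot: [0.924, 0.383, 0.001, 0.001]
ft_force: [0.8, -0.0, 5.4]
grip_width: 0.0498
grasp_force: 62.6
```

Emit:
{"name": "arm_command", "arguments": {"slide": [[0, 0, -0.3], [0, 0, -3], [0, 0, -8], [0, 0, -13], [0, 0, -17]], "spin": [0, 0, 0, 0, 0]}}

```text
clock: 24.08
eef_pos: [0.4802, -0.1977, 0.2528]
tool_rot: [0.924, 0.383, 0.0, 0.0]
ft_force: [-0.0, -0.1, -1.0]
grip_width: 0.05
grasp_force: 62.4
```

```bash
python3 - <<'E'
from meas import *
from go import go
go((.37,.225,.27));c=snap('wrist','w7.png');e=get_obs()['eef_pos']
held(c,e,.02,.036,26)
E
```

```text
clk 24.07 tcp [ 0.4802 -0.1977  0.2528] j [-0.39  0.27  0.1   1.4   0.    1.97] grip 0.05 F [-0.  -0.1 -1. ] yclose [ 0.71 -0.71  0.  ]
-> (0.37, 0.225, 0.27) slide cm [ 22.1  -37.68  -1.74]
plane slopes toolx,y [ 0.    -0.001] z at axis 27.1 5561 x range -27.220165402609567 24.89381806156893
centre tool(x,y) mm rel tcp [-1.63 -3.39] free r fit [-1.25 -3.39 25.68]
```

View pics/w7.png

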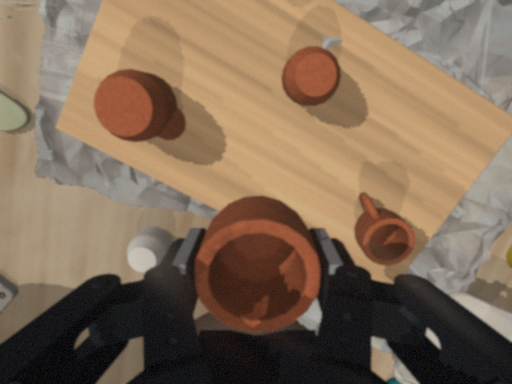

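```bash
python3 - <<'E'
from meas import *
c=snap('wrist');e=np.array(get_obs()['eef_pos']);p=near(c,e[0],e[1],.03,e[2]-.02,e[2]+.05)
print(np.histogram((p[:,2]-e[2])*1000,bins=range(-20,51,3)))
held(c,e,.029,.038,26);held(c,e,.022,.038,26)
E
```

```text
(array([   0,    0,    0,    0,  804,  536,  447,  555,  481,  473,  568,
        614,  636,  672,  734,  795,  823, 1154, 4873,  251,  582,  144,
         39]), array([-20, -17, -14, -11,  -8,  -5,  -2,   1,   4,   7,  10,  13,  16,
        19,  22,  25,  28,  31,  34,  37,  40,  43,  46,  49]))
plane slopes toolx,y [0.003 0.008] z at axis 35.0 5554 x range -26.569299454124753 25.478275922587944
centre tool(x,y) mm rel tcp [-0.89 -1.57] free r fit [-0.49 -1.58 25.65]
plane slopes toolx,y [0.004 0.007] z at axis 35.0 5574 x range -26.569299454124753 25.478275922587944
centre tool(x,y) mm rel tcp [-0.88 -1.56] free r fit [-0.48 -1.57 25.65]
```

The handled cup at (385,237) and the pourer at (140,103) are undisturbed, and small_base is held level. I'll carry it to the narrow setter.

Emit:
{"name": "arm_command", "arguments": {"slide": [[3.5, -4.2, 0], [7, -8.4, 0], [10.5, -12.6, 0], [14, -16.8, 0], [17.5, -21, 0]], "spin": [0, 0, 0, 0, 0]}}

```text
clock: 24.8
eef_pos: [0.4543, 0.076, 0.2496]
tool_rot: [0.924, 0.383, -0.001, -0.0]
ft_force: [1.3, -0.7, -0.2]
grip_width: 0.0499
grasp_force: 62.6
```

Emit:
{"name": "arm_command", "arguments": {"slide": [[3.5, -4.2, 0], [7, -8.4, 0], [10.5, -12.6, 0], [14, -16.5, 3], [14, -16.5, 8]], "spin": [0, 0, 0, 0, 0]}}

```text
clock: 25.42
eef_pos: [0.4381, 0.2944, 0.1701]
tool_rot: [0.923, 0.385, 0.002, -0.001]
ft_force: [0.3, -1.4, -1.6]
grip_width: 0.0499
grasp_force: 62.6
```

```bash
python3 -c "
from go import *
camera('side');camera('side');go((.4391,.2907,.04),(.4391,.2907,.0275))"
```

```text
clk 25.52 tcp [0.4326 0.288  0.1638] j [ 0.59  0.33 -0.05  1.2  -0.    2.94] grip 0.0499 F [-0.3 -1.1 -2.2] yclose [ 0.71 -0.71 -0.  ]
-> (0.4391, 0.2907, 0.04) slide cm [ 0.83  0.3  12.37]
-> (0.4391, 0.2907, 0.0275) slide cm [ 0.85  0.31 13.62]
```

Emit:
{"name": "arm_command", "arguments": {"slide": [[0.7, 0.3, 3], [0.7, 0.3, 6], [0.7, 0.3, 9], [0.7, 0.3, 10.5], [0.7, 0.3, 10.5]], "spin": [0, 0, 0, 0, 0]}}

```text
clock: 26.15
eef_pos: [0.4448, 0.2924, 0.0657]
tool_rot: [0.924, 0.382, -0.001, 0.0]
ft_force: [-0.3, -0.0, -0.2]
grip_width: 0.0497
grasp_force: 62.5
```

```bash
python3 -c "
from meas import *
from go import *
camera('side');camera('side');camera('side');go((.4391,.2907,.0275))"
```

```text
clk 26.3 tcp [0.4461 0.2935 0.0674] j [ 0.58  0.43 -0.17  0.96 -0.    2.94] grip 0.0498 F [ 1.1  0.4 -0.4] yclose [ 0.71 -0.71  0.  ]
-> (0.4391, 0.2907, 0.0275) slide cm [-0.7  -0.3   3.99]
```

Emit:
{"name": "arm_command", "arguments": {"slide": [[-0.4, -0.2, 0.5], [-0.7, -0.3, 1.5], [-0.7, -0.3, 2.3], [-0.7, -0.3, 2.8], [-0.7, -0.3, 2.8]], "spin": [0, 0, 0, 0, 0]}}

```text
clock: 26.92
eef_pos: [0.4375, 0.29, 0.0371]
tool_rot: [0.924, 0.383, -0.001, 0.0]
ft_force: [-0.3, 0.2, -1.0]
grip_width: 0.0494
grasp_force: 62.5
```

```bash
python3 -c "
from meas import *
from go import *
camera('side');camera('side');go((.4391,.2907,.0275))
side_axis(.439,.291,.045,.072,26)"
```

```text
clk 27.02 tcp [0.438  0.2902 0.0378] j [ 0.59  0.46 -0.23  0.89 -0.    2.94] grip 0.0499 F [-0.5 -0.  -1.1] yclose [ 0.71 -0.71  0.  ]
-> (0.4391, 0.2907, 0.0275) slide cm [0.11 0.04 1.03]
   scene 74 [435.6 300.4]
   side 151 [436.6 289.6]
axis z0.045-0.072 [436.1 292.8]
```

Emit:
{"name": "arm_command", "arguments": {"slide": [[0.1, 0, 0.3], [0.1, 0, 0.5], [0.1, 0, 0.7], [0.1, 0, 0.85], [0.1, 0, 0.95]], "spin": [0, 0, 0, 0, 0]}}

```text
clock: 27.75
eef_pos: [0.4385, 0.2908, 0.0282]
tool_rot: [0.924, 0.383, -0.0, 0.0]
ft_force: [0.1, 0.3, -1.6]
grip_width: 0.0499
grasp_force: 62.5
```

Emit:
{"name": "arm_command", "arguments": {"slide": [[0, 0, 0.05], [0, 0, 0.1], [0, 0, 0.15], [0, 0, 0.2], [0, 0, 0.2]], "spin": [0, 0, 0, 0, 0]}}

```text
clock: 28.38
eef_pos: [0.4386, 0.2909, 0.0275]
tool_rot: [0.924, 0.383, 0.0, -0.0]
ft_force: [-2.8, -1.1, 8.0]
grip_width: 0.0499
grasp_force: 63.7
```

Seated at the predicted height. Release, rise, and back off to look.

Emit:
{"name": "arm_command", "arguments": {"slide": [[0, 0, 0], [0, 0, 0], [0, 0, 0], [0, 0, 0], [0, 0, 0]], "spin": [0, 0, 0, 0, 0], "jaw": 8.5}}

```text
clock: 29.0
eef_pos: [0.4386, 0.2909, 0.0262]
tool_rot: [0.924, 0.383, -0.0, 0.0]
ft_force: [-0.4, -1.3, 0.2]
grip_width: 0.0852
grasp_force: 0.0
```

Emit:
{"name": "arm_command", "arguments": {"slide": [[0, 0, -3], [0, 0, -7], [0, 0, -12], [-3, 0, -17], [-7, 0, -21]], "spin": [0, 0, 0, 0, 0]}}

```text
clock: 29.62
eef_pos: [0.3893, 0.2414, 0.2383]
tool_rot: [0.924, 0.383, 0.001, -0.0]
ft_force: [0.5, 0.4, 0.0]
grip_width: 0.0849
grasp_force: 0.0
```

```bash
python3 - <<'E'
from meas import *
from go import go
for _ in range(4): camera('side')
go((.575,-.1695,.25));c=snap('wrist','w8.png')
q=near(c,.4375,.291,.035,.056,.066);print('small rim',len(q),np.round(circ(q),1),np.percentile(q[:,2],[5,50,95]))
q=near(c,.4375,.291,.048,.012,.022);print('narrow',len(q),np.round(circ(q),1))
A=np.c_[q[:,:2],np.ones(len(q))]
b=side_axis(.4375,.291,.036,.056,26)
E
```

```text
clk 29.82 tcp [0.3895 0.2415 0.2373] j [ 0.56  0.15 -0.09  1.33  0.    2.91] grip 0.0852 F [ 0.  -0.5 -0.7] yclose [ 0.71 -0.71  0.  ]
-> (0.575, -0.1695, 0.25) slide cm [-15.93  42.19  -1.29]
small rim 977 [437.1 291.7  25.5] [0.05855759 0.06025234 0.0615317 ]
narrow 3380 [437.4 291.   44. ]
   scene 95 [436.2 296.6]
   side 79 [438.9 289.9]
axis z0.036-0.056 [435.8 292.6]
```

View pics/w8.png

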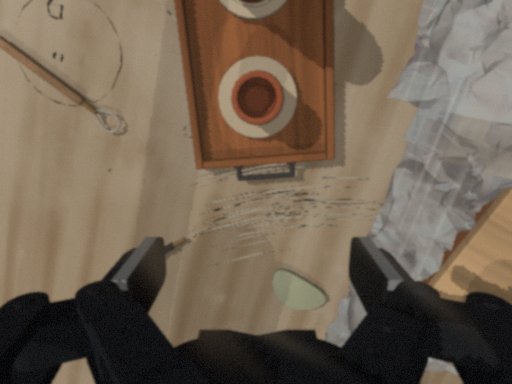

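w8 shows small_base centred in the narrow recess at (258,97). Now small_top.

Emit:
{"name": "arm_command", "arguments": {"slide": [[-2, 5.2, 0], [-4, 10.5, 0], [-6, 15.8, 0], [-8, 21.1, 0], [-10, 26.4, 0]], "spin": [0, 0, 0, 0, 0]}}

```text
clock: 30.6
eef_pos: [0.5057, -0.0175, 0.2344]
tool_rot: [0.924, 0.383, -0.001, -0.001]
ft_force: [0.7, 0.8, -0.5]
grip_width: 0.0852
grasp_force: 0.0
```

Emit:
{"name": "arm_command", "arguments": {"slide": [[-2, 5.3, 0], [-4, 10.6, 0], [-6, 15.8, 0], [-6, 15.8, 4], [-6, 15.8, 8]], "spin": [0, 0, 0, 0, 0]}}

```text
clock: 31.22
eef_pos: [0.5746, -0.1711, 0.1529]
tool_rot: [0.924, 0.382, -0.001, -0.001]
ft_force: [-1.2, -0.1, -0.3]
grip_width: 0.0851
grasp_force: 0.0
```

```bash
python3 -c "
from go import *
[camera('side') for _ in range(4)];go((.575,-.17,.066))"
```

```text
clk 31.43 tcp [ 0.5738 -0.1698  0.1547] j [-0.29  0.48  0.15  1.25 -0.    2.07] grip 0.0851 F [0.2 0.4 0.5] yclose [ 0.71 -0.71 -0.  ]
-> (0.575, -0.17, 0.066) slide cm [0.09 0.13 8.86]
```

Emit:
{"name": "arm_command", "arguments": {"slide": [[0.1, 0.1, 4], [0.1, 0.1, 7], [0.1, 0.1, 8.4], [0.1, 0.1, 8.8], [0.1, 0.1, 8.8]], "spin": [0, 0, 0, 0, 0]}}

```text
clock: 32.05
eef_pos: [0.5768, -0.1704, 0.0697]
tool_rot: [0.924, 0.383, 0.001, 0.001]
ft_force: [-0.1, -0.2, -0.1]
grip_width: 0.0849
grasp_force: 0.0
```

Emit:
{"name": "arm_command", "arguments": {"slide": [[0, 0, 0], [0, 0, 0], [0, 0, 0], [0, 0, 0], [0, 0, 0]], "spin": [0, 0, 0, 0, 0], "jaw": 3}}

```text
clock: 32.67
eef_pos: [0.5768, -0.1705, 0.0698]
tool_rot: [0.924, 0.383, 0.001, 0.001]
ft_force: [-0.3, 0.4, 5.2]
grip_width: 0.0496
grasp_force: 62.8
```

Emit:
{"name": "arm_command", "arguments": {"slide": [[0, 0, -0.3], [0, 0, -2], [0, 0, -7], [0, 0, -13], [0, 0, -19]], "spin": [0, 0, 0, 0, 0]}}

```text
clock: 33.3
eef_pos: [0.5753, -0.17, 0.2608]
tool_rot: [0.924, 0.383, 0.0, 0.0]
ft_force: [0.9, -0.1, -1.4]
grip_width: 0.0499
grasp_force: 62.4
```

```bash
python3 - <<'E'
from meas import *
from go import go
for _ in range(4): camera('side')
c=snap('wrist','w9.png');go((.4386,.2909,.25));e=get_obs()['eef_pos']
held(c,e,.035,.056,18)
E
```

```text
clk 33.55 tcp [ 0.5756 -0.1701  0.2587] j [-0.29  0.44  0.36  1.49 -0.    2.07] grip 0.0497 F [ 0.3 -0.4 -1.9] yclose [ 0.71 -0.71  0.  ]
-> (0.4386, 0.2909, 0.25) slide cm [ 22.91 -42.28   0.86]
plane slopes toolx,y [-0.011  0.002] z at axis 47.7 7237 x range -15.643662216693313 19.777127375388087
centre tool(x,y) mm rel tcp [ 0.9  -0.37] free r fit [ 0.16 -0.36 18.62]
```

Emit:
{"name": "arm_command", "arguments": {"slide": [[2.6, -4.9, 0], [5.2, -9.8, 0], [7.8, -14.7, 0], [10.4, -19.6, 0], [13, -24.5, 0]], "spin": [0, 0, 0, 0, 0]}}

```text
clock: 34.17
eef_pos: [0.4924, 0.0963, 0.2562]
tool_rot: [0.924, 0.383, -0.002, -0.0]
ft_force: [1.0, 0.3, -1.1]
grip_width: 0.0497
grasp_force: 62.5
```

Emit:
{"name": "arm_command", "arguments": {"slide": [[2.6, -4.9, 0], [5.2, -9.8, 0], [7.8, -14.7, 0], [9.7, -17.9, 0], [9.7, -17.9, 5]], "spin": [0, 0, 0, 0, 0]}}

```text
clock: 34.8
eef_pos: [0.4371, 0.294, 0.2093]
tool_rot: [0.923, 0.385, 0.003, -0.001]
ft_force: [0.4, 0.5, -2.3]
grip_width: 0.0494
grasp_force: 62.6
```

```bash
python3 -c "
from go import *
[camera('side') for _ in range(5)];go((.4366,.2907,.072))"
```

```text
clk 35.05 tcp [0.4365 0.2898 0.2085] j [ 0.59  0.3   0.02  1.3  -0.    2.94] grip 0.0495 F [ 0.3  0.4 -0.8] yclose [ 0.71 -0.71 -0.  ]
-> (0.4366, 0.2907, 0.072) slide cm [ 0.09 -0.06 13.65]
```

Emit:
{"name": "arm_command", "arguments": {"slide": [[0, 0, 4], [0, 0, 8], [0, 0, 11], [0, 0, 13], [0, 0, 13]], "spin": [0, 0, 0, 0, 0]}}

```text
clock: 35.67
eef_pos: [0.437, 0.2897, 0.0786]
tool_rot: [0.924, 0.382, -0.0, 0.0]
ft_force: [0.1, -0.4, -0.5]
grip_width: 0.0496
grasp_force: 62.6
```

```bash
python3 -c "
from meas import *
from go import *
[camera('side') for _ in range(4)];go((.4366,.2907,.0625))
side_axis(.4375,.291,.036,.056,26)
side_axis(.4375,.291,.08,.097,26)
c=camera('side')
u,v=proj(c,[.437,.291,.07]).astype(int);cv2.imwrite('pics/s10.png',cv2.resize(c['pixels'][v-40:v+40,u-50:u+50,::-1],(500,400),interpolation=cv2.INTER_CUBIC))"
```

```text
clk 35.88 tcp [0.438  0.2909 0.0803] j [ 0.59  0.4  -0.18  0.98 -0.    2.94] grip 0.0498 F [ 0.3 -0.3 -1.5] yclose [ 0.71 -0.71  0.  ]
-> (0.4366, 0.2907, 0.0625) slide cm [-0.12 -0.09  1.78]
   scene 59 [439.6 294.2]
   side 58 [439.8 292.7]
axis z0.036-0.056 [439.4 293.5]
   scene 37 [436.5 296.5]
   side 52 [439.  292.8]
axis z0.080-0.097 [437.7 294. ]
```

View pics/s10.png

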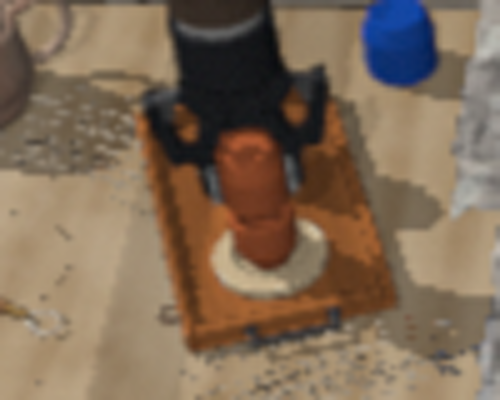

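s10 shows small_top hovering coaxially over small_base. Lowering gently.

Emit:
{"name": "arm_command", "arguments": {"slide": [[0, 0, 0.4], [0, 0, 0.8], [0, 0, 1.1], [0, 0, 1.4], [0, 0, 1.5]], "spin": [0, 0, 0, 0, 0]}}

```text
clock: 36.75
eef_pos: [0.4363, 0.2901, 0.0629]
tool_rot: [0.924, 0.383, -0.0, 0.0]
ft_force: [-1.0, -0.5, -0.4]
grip_width: 0.0495
grasp_force: 62.6
```

Emit:
{"name": "arm_command", "arguments": {"slide": [[0, 0, 0.05], [0, 0, 0.1], [0, 0, 0.15], [0, 0, 0.2], [0, 0, 0.2]], "spin": [0, 0, 0, 0, 0]}}

```text
clock: 37.38
eef_pos: [0.4366, 0.2903, 0.0628]
tool_rot: [0.924, 0.383, 0.001, -0.0]
ft_force: [-3.3, -3.3, 8.6]
grip_width: 0.0494
grasp_force: 63.8
```

Emit:
{"name": "arm_command", "arguments": {"slide": [[0, 0, 0], [0, 0, 0], [0, 0, 0], [0, 0, 0], [0, 0, 0]], "spin": [0, 0, 0, 0, 0], "jaw": 8.5}}

```text
clock: 38.0
eef_pos: [0.4364, 0.2902, 0.0612]
tool_rot: [0.924, 0.383, -0.0, 0.0]
ft_force: [-0.7, -0.5, -0.8]
grip_width: 0.0845
grasp_force: 0.0
```

Emit:
{"name": "arm_command", "arguments": {"slide": [[0, 0, -3], [0, 0, -7], [0, 0, -12], [-3, 0, -17], [-7, 0, -21]], "spin": [0, 0, 0, 0, 0]}}

```text
clock: 38.62
eef_pos: [0.3871, 0.2407, 0.2732]
tool_rot: [0.924, 0.383, 0.001, -0.0]
ft_force: [0.5, -0.6, 0.5]
grip_width: 0.0851
grasp_force: 0.0
```

```bash
python3 - <<'E'
from meas import *
from go import go
for _ in range(4): camera('side')
go();c=snap('wrist')
q=near(c,.4375,.291,.03,.104,.115);print('small_top foot',len(q),np.round(circ(q),1),np.percentile(q[:,2],[5,50,95]))
b=side_axis(.4375,.291,.036,.056,26);t=side_axis(.4375,.291,.066,.086,26);print(t-b)
b=side_axis(.522,.382,.036,.064,32);t=side_axis(.522,.382,.078,.104,32);print(t-b)
I=[]
for n in ('scene','side'):
    d=camera(n);u,v=proj(d,[.48,.34,.06]).astype(int);I.append(cv2.resize(d['pixels'][v-50:v+50,u-50:u+50,::-1],(390,390),interpolation=cv2.INTER_CUBIC))
    for nm,x,y,lo,hi in (('pourer',.444,-.073,.122,.135),):
        q=near(d,x,y,.04,.118,.135);print(nm,n,len(q),np.round(np.median(q,0),3))
    print(n,'handled',[np.round(r['centre']).tolist() for r in recognise(d,'handled_cup')[:1]])
cv2.imwrite('pics/m11.png',np.hstack(I))
E
```

```text
clk 38.83 tcp [0.3874 0.2408 0.2723] j [ 0.56  0.14 -0.02  1.41  0.    2.91] grip 0.0853 F [ 0.5  0.2 -0.4] yclose [ 0.71 -0.71  0.  ]
small_top foot 1277 [435.6 291.4  18.8] [0.10598781 0.10833407 0.10963396]
   scene 52 [439.3 293.7]
   side 54 [439.6 293. ]
axis z0.036-0.056 [439.3 293.5]
   scene 59 [437.6 293.3]
   side 55 [438.5 292.6]
axis z0.066-0.086 [437.8 293.1]
[-1.46920893 -0.37155932]
   scene 98 [522.1 383.5]
   side 74 [522.4 382.5]
axis z0.036-0.064 [522.1 383.2]
   scene 100 [522.  384.1]
   side 83 [522.2 383. ]
axis z0.078-0.104 [521.9 383.6]
[-0.18183271  0.47987167]
pourer scene 87 [ 0.442 -0.068  0.123]
scene handled [[285.0, 160.0]]
pourer side 155 [ 0.44  -0.077  0.126]
side handled [[285.0, 197.0]]
```

View pics/m11.png

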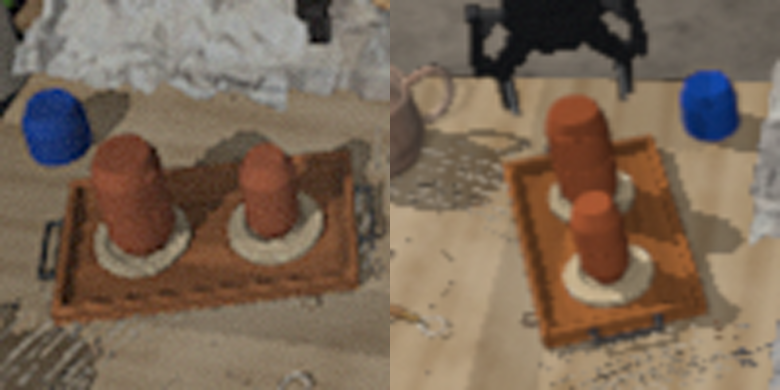

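m11 shows both pairs upright and rim on rim: the big pair at (130,200) and the small pair at (268,195). The measured centring offsets are 0.5 mm and 1.5 mm, and the gripper is clear, so I'll hand in.

```bash
python3 -c "
from workcell import *
print(job_done())"
```

```text
the job is handed in; nothing more can be done
None
```

I loaded both cup pairs rim on rim in their matching setters, centred to about 0.5 mm (large) and 1.5 mm (small), left the spouted and handled cups alone, and handed in at about 39 s; no verdict was returned.

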